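# Put the slicer plates away in their lidded box

### The job

Put the slicer plates away: lift the lid off the bamboo box by its knob and set it down flat in the middle of the cork mat, lay every plate from the drying mat flat and square at the bottom of a pocket of its own shape (long plates in long pockets, square plates in square ones), then put the lid back so that it lies fully closed on the box. Leave the salt cellar, bowl and mug where they are.

Things in the scene. Friction and masses are not known exactly. Their poses are not given: they have to be found in the camera images.
- box: Fixed open-topped bamboo box, outside 239 (x) x 198 (y) x 52 mm high, walls 8 mm, floor 6 mm. Dividers 8 mm wide, 8 mm tall above the floor, make six pockets: three rows along x, each with a long pocket on the -y side and a square one on the +y side. Origin: centre of its underside; z up.
- lid: Loose flat bamboo lid 239 (x) x 198 (y) mm on the box; round upright wooden knob mid-top, 32 mm across. Two battens under it drop 6 mm inside the box walls with 3 mm play. Origin: centre, level with the battens' lower edges; slab 6 to 14 mm above it, knob 14 to 44 mm. Closed: origin 46 mm above the box's, slab on the walls, either way round.
- cork_mat: Flat cork mat 270 (x) x 230 (y) x 4 mm, fixed on the counter on one side of the box. Origin: centre of its underside.
- drying_mat: Flat dark rubber drying mat 370 (x) x 240 (y) x 4 mm, fixed on the counter on the other side of the box; the slicer plates lie on it. Origin: centre of its underside.
- long0: Long slicer plate, white plastic with steel strips: 64 (its x) x 100 (its y) x 12 mm thick, with an upright grip rib along its y in the middle of its top, 12 mm wide, 44 mm long, 22 mm tall (from 12 to 34 mm above the origin). Origin: centre of its underside; z up. May be absent (None).
- long1: Long slicer plate, white plastic with steel strips: 64 (its x) x 100 (its y) x 12 mm thick, with an upright grip rib along its y in the middle of its top, 12 mm wide, 44 mm long, 22 mm tall (from 12 to 34 mm above the origin). Origin: centre of its underside; z up. May be absent (None).
- long2: Long slicer plate, white plastic with steel strips: 64 (its x) x 100 (its y) x 12 mm thick, with an upright grip rib along its y in the middle of its top, 12 mm wide, 44 mm long, 22 mm tall (from 12 to 34 mm above the origin). Origin: centre of its underside; z up. May be absent (None).
- short0: Square slicer plate, white plastic with steel strips: 64 (its x) x 64 (its y) x 12 mm thick, with an upright grip rib along its y in the middle of its top, 12 mm wide, 44 mm long, 22 mm tall (from 12 to 34 mm above the origin). Origin: centre of its underside; z up. May be absent (None).
- short1: Square slicer plate, white plastic with steel strips: 64 (its x) x 64 (its y) x 12 mm thick, with an upright grip rib along its y in the middle of its top, 12 mm wide, 44 mm long, 22 mm tall (from 12 to 34 mm above the origin). Origin: centre of its underside; z up. May be absent (None).
- short2: Square slicer plate, white plastic with steel strips: 64 (its x) x 64 (its y) x 12 mm thick, with an upright grip rib along its y in the middle of its top, 12 mm wide, 44 mm long, 22 mm tall (from 12 to 34 mm above the origin). Origin: centre of its underside; z up. May be absent (None).
- long_pocket0 (a point): Centre of the floor of a long pocket in the box, 69 (x) x 105 (y) mm; axes as the box. A long plate lies in it with 2.5 mm play all round, its origin on this point.
- long_pocket1 (a point): Centre of the floor of a long pocket in the box, 69 (x) x 105 (y) mm; axes as the box. A long plate lies in it with 2.5 mm play all round, its origin on this point.
- long_pocket2 (a point): Centre of the floor of a long pocket in the box, 69 (x) x 105 (y) mm; axes as the box. A long plate lies in it with 2.5 mm play all round, its origin on this point.
- short_pocket0 (a point): Centre of the floor of a square pocket in the box, 69 (x) x 69 (y) mm; axes as the box. A square plate lies in it with 2.5 mm play all round, its origin on this point.
- short_pocket1 (a point): Centre of the floor of a square pocket in the box, 69 (x) x 69 (y) mm; axes as the box. A square plate lies in it with 2.5 mm play all round, its origin on this point.
- short_pocket2 (a point): Centre of the floor of a square pocket in the box, 69 (x) x 69 (y) mm; axes as the box. A square plate lies in it with 2.5 mm play all round, its origin on this point.
- salt_cellar: Glass salt cellar, round, 72 mm across, 55 mm high, in the row beyond the box; origin at the centre of its base. To be left alone.
- bowl: Bamboo bowl, 104 mm across, 55 mm high, in that row; origin at the centre of its base. To be left alone.
- mug: Green mug, 82 mm across, 90 mm high, handle on its own +y side, in that row; origin at the centre of its base. To be left alone.
Mind the look-alikes: they are no part of the job. Leave any black look-alike of the short1 alone.

How it is judged:
By the outcome, as a careful person would: the job done as asked, in the order asked, and still so for the second after the job is handed in, with the robot touching nothing.
Of long0, long1, long2, short0, short1, short2 only 3 to 5 are there at a start; the rules pass over those that are not, and their reading is None.
At some moment in a run one of long0, long1, long2, short0, short1, short2 may be knocked a few centimetres aside while the robot is not near it.
Once in a run the grip may slacken for a moment while it holds something.
It also fails if it takes over 210 s, if anything falls off the work surface, if the arm or the gripper's body presses on something with over 40 N, if the wrist force passes 120 N, or if a joint passes its speed limit or range.

### The arm

A 7-joint arm with a two-finger parallel gripper is mounted at the origin on the work surface. World frame = base frame: x ahead of the robot, y to its left, z up, the work surface at z = 0. Lengths are in m, angles in rad, forces in N, time in s.
With the tool pointing down it reaches from about 0.425 to 0.95 m from the base axis. Payload 4.7 kg.
Tool frame: the origin (TCP) lies between the finger pads; the fingertips stand 25 mm ahead of it and the grasp point (between the pads) lies 6 mm ahead of it; z points along the fingers, y is the line along which they close (so a half turn about z gives the same grasp; the last joint's range is limited). The gripper opens to 85 mm and grips with 20 to 120 N. Pads are 22 mm wide; open, the fingers measure 114 mm over their backs; the gripper's body (76 mm by 85 mm) begins 54 mm behind the grasp point. The pads swing forward as they close: fully open they stand 13 mm farther back than shut.
Start: joints at [1.289, 0.469, -0.049, 1.532, 0.024, 1.141, -0.082], TCP at [0.169, -0.654, 0.256] pointing down, gripper open.
Joint ranges: [-2.59, 2.59], [-0.33, 1.99], [-1.39, 1.29], [0.1, 2.45], [-1.04, 4.18], [0.21, 1.99], [-2.66, 2.66]. Speed limits (rad/s): [2.57, 2.57, 3.14, 3.14, 3.14, 3.14, 3.14].

### API

Orientations are given as a 3x3 rotation matrix whose columns are the frame's x, y, z axes.
In Python, from rig import * gives the robot as it stands. Calls block until the motion is done:
- movep(position, orientation): joint-space move of the TCP to a pose.
- move_l(position, attitude=None, feed=0.15, until_force=None): straight line of the TCP; attitude=None keeps the orientation; feed is the mean speed in m/s. With until_force (N) it stops when the force on the tool has changed by that much, and returns True; else False.
- move_joints(angles): joint-space move.
- command_gripper(opening, newtons=None): finger opening in m; newtons is the grip in N (None keeps the last); returns when the fingers have stopped.
- sleep(seconds).
- inverse_kinematics(position, orientation): joint angles nearest the present ones, or None.
- sense(): the state.
- camera(name): name is "scene" or "side" or "wrist"; returns (picture, depth): 384x512x3 uint8, red, green, blue; 384x512 float32, m along the optical axis (not along the pixel's ray), 0 where there is no reading.
- camera_params(name): a dict with "K" (3x3 intrinsics, pixels), "position" and "rotation" of the camera in the world; the wrist camera has in their place "tool_from_camera" (4x4, takes a point from camera to tool coordinates, whose origin is the TCP and whose axes are the flange's). Camera axes: x right, y down, z forward; pixel columns grow to the right and rows downward; lengths in m; the calibration is good to about 2 mm. A picture is of the moment at which its call begins: read the wrist's pose just before it. camera_params takes no time and is no camera call.
A pose or a line that the arm cannot do raises Unreachable and nothing moves.
- finish_job(): hands the job in; it is judged then, once.
The state is a dict: "time_s": time; "joint_pos": joint angles; "qd": joint speeds; "joint_efforts": joint torques, N m; "position": TCP position; "tcp_rot": TCP orientation; "wrist_force": force on the tool from outside, world axes, zero at the start; "ft_torque": the same for the moment, N m; "finger_gap": finger opening in m; "gripper_force": force on a finger pad.
Only numpy, scipy, OpenCV 4.12 (cv2) and the standard library are available. Lean on these libraries where they do the work, as an engineer would, in place of code of your own. Each camera call takes 0.05 s, during which the arm holds its last target. There are 200 camera calls.

## Working session

There is one attempt and no reset: what is moved stays moved. The work goes in short steps, each a Python script; the robot and the scene stay as the last script left them, time stands still between calls to the robot, and variables do not carry over. Pictures are saved under pics/ and viewed, at most 14 in all, crops included, and the job is handed in when it is done.

```bash
ls; mkdir -p pics
python3 - <<'E'
from rig import *
import cv2,numpy as np
s=sense();print(s['time_s'],s['position'],s['tcp_rot'],s['finger_gap'])
ims=[]
for n in('scene','side'):
    p,d=camera(n);np.savez(f'pics/{n}0.npz',p=p,d=d);cv2.imwrite(f'pics/{n}0.png',p[...,::-1]);c=camera_params(n);print(n,c)
print(camera_params('wrist'))
E
```

```text
pics
0.0 [ 0.16869898 -0.65300858  0.25521912] [[ 9.68203899e-01  2.50161646e-01 -6.00947641e-04]
 [ 2.50162352e-01 -9.68201895e-01  1.97203207e-03]
 [-8.85118564e-05 -2.05966362e-03 -9.99997875e-01]] 0.08524190712620462
scene {'K': array([[406.38648227,   0.        , 256.26104595],
       [  0.        , 406.38648227, 197.17436053],
       [  0.        ,   0.        ,   1.        ]]), 'position': array([ 1.00906562, -0.80115235,  1.02993715]), 'rotation': array([[ 0.83637536,  0.42336863, -0.34818854],
       [ 0.5479263 , -0.62726893,  0.55345321],
       [ 0.01590687, -0.65367628, -0.75660709]])}
side {'K': array([[493.32798905,   0.        , 246.05767339],
       [  0.        , 493.32798905, 190.47904083],
       [  0.        ,   0.        ,   1.        ]]), 'position': array([0.16874994, 0.88092107, 1.07907404]), 'rotation': array([[-0.92360686, -0.26296267,  0.27892832],
       [-0.38328627,  0.64578382, -0.66034453],
       [-0.00648143, -0.71680813, -0.69724034]])}
{'K': array([[319.84024318,   0.        , 255.70174152],
       [  0.        , 319.84024318, 191.10150738],
       [  0.        ,   0.        ,   1.        ]]), 'tool_from_camera': array([[ 1.66753785e-03, -9.52051453e-01, -3.05933407e-01,
         7.79066213e-02],
       [ 9.99998442e-01,  1.76458927e-03, -4.06772300e-05,
         5.11230226e-04],
       [ 5.78573621e-04, -3.05932862e-01,  9.52052913e-01,
        -1.16865114e-01],
       [ 0.00000000e+00,  0.00000000e+00,  0.00000000e+00,
         1.00000000e+00]])}
```

View pics/scene0.png

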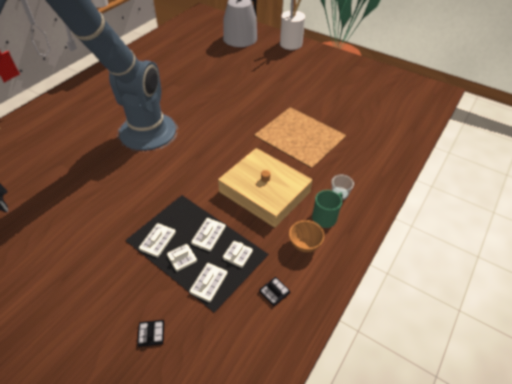

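View pics/side0.png

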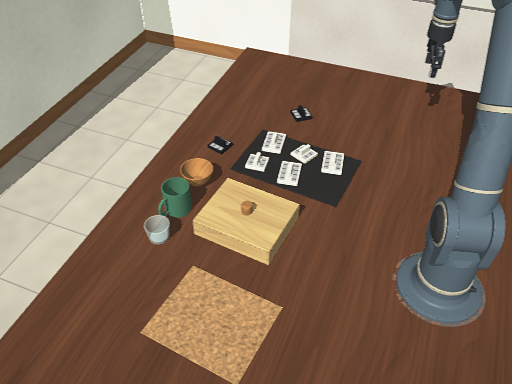

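The scene view shows five white plates on the dark mat. The long ones are at (157,239), (208,234) and (208,282), and the square ones at (182,257) and (237,254). Two black look-alikes lie off the mat at (150,333) and (274,291); those stay. In the side view the lid knob is at (247,207) and the cork mat is around (212,322).

```bash
cat > h.py <<'E'
from rig import *
import numpy as np, cv2
def down(yaw):  # tool z down, tool y (closing line) at angle yaw+90deg ; tool x along yaw
    c,s=np.cos(yaw),np.sin(yaw); return np.array([[c,s,0],[s,-c,0],[0,0,-1.]])
def wristpose():
    s=sense();T=np.eye(4);T[:3,:3]=s['tcp_rot'];T[:3,3]=s['position'];return T@camera_params('wrist')['tool_from_camera']
def pose(n):
    c=camera_params(n);T=np.eye(4);T[:3,:3]=c['rotation'];T[:3,3]=c['position'];return T
def world(K,T,d):
    v,u=np.mgrid[:d.shape[0],:d.shape[1]]
    P=np.stack([(u-K[0,2])/K[0,0]*d,(v-K[1,2])/K[1,1]*d,d],-1)
    return P@T[:3,:3].T+T[:3,3]
def onplane(K,T,uv,z):
    r=np.c_[np.atleast_2d(uv),np.ones(len(np.atleast_2d(uv)))]@np.linalg.inv(K).T@T[:3,:3].T
    return T[:3,3]+r*((z-T[2,3])/r[:,2])[:,None]
def shot(name,tag):
    T=wristpose() if name=='wrist' else pose(name)
    p,d=camera(name);K=camera_params(name)['K'];np.savez(f'pics/{tag}.npz',p=p,d=d,T=T,K=K);cv2.imwrite(f'pics/{tag}.png',p[...,::-1])
    return p,d,K,T
E
python3 - <<'E'
from h import *
for n,pts in(('scene',{'knob':(265,174),'L':(157,239),'L2':(208,234),'L3':(208,282),'S':(182,257),'S2':(237,254),'cork':(300,135),'lidc':(254,149),'lidc2':(219,182),'lidc3':(312,183),'lidc4':(274,217),'salt':(342,186),'mug':(327,200),'bowl':(306,236)}),('side',{'knob':(247,206),'cork':(212,322),'lidA':(230,180),'lidB':(300,210),'lidC':(266,252),'lidD':(194,218),'m1':(264,131),'m2':(361,162),'m3':(338,202),'m4':(233,167)})):
    z=np.load(f'pics/{n}0.npz');W=world(camera_params(n)['K'],pose(n),z['d'])
    for k,(u,v) in pts.items(): print(n,k,W[v,u].round(3))
q=sense()['joint_pos'];print(q)
for p in [(.6,-.27,.42),(.58,0.,.45),(.6,.27,.42)]:
  for y in (0,np.pi/2,-np.pi/2,np.pi): print(p,y,inverse_kinematics(p,down(y)))
E
```

```text
scene knob [ 0.544 -0.013  0.087]
scene L [ 0.392 -0.37   0.026]
scene L2 [ 0.507 -0.271  0.026]
scene L3 [ 0.609 -0.403  0.033]
scene S [ 0.489 -0.373  0.015]
scene S2 [ 0.622 -0.284  0.031]
scene cork [0.501 0.313 0.   ]
scene lidc [0.399 0.144 0.002]
scene lidc2 [ 0.418 -0.095  0.047]
scene lidc3 [ 0.658  0.118 -0.004]
scene lidc4 [ 0.646 -0.119  0.047]
scene salt [ 1.009 -0.801  1.03 ]
scene mug [0.75  0.036 0.045]
scene bowl [ 0.752 -0.1    0.008]
side knob [0.538 0.001 0.091]
side cork [0.498 0.324 0.008]
side lidA [ 0.64  -0.109  0.058]
side lidB [ 0.418 -0.126 -0.001]
side lidC [0.441 0.104 0.052]
side lidD [ 0.699  0.025 -0.   ]
side m1 [ 0.655 -0.438  0.007]
side m2 [ 0.298 -0.404  0.006]
side m3 [ 0.32  -0.196  0.004]
side m4 [ 0.68  -0.221  0.006]
[ 1.28911497  0.46937486 -0.04862993  1.53353658  0.0241059   1.14101105
 -0.08229421]
(0.6, -0.27, 0.42) 0 [ 0.53673513  0.37085928 -0.26011828  1.32297649  0.09392834  1.45965782
 -1.28765586]
(0.6, -0.27, 0.42) 1.5707963267948966 [ 0.71683421  0.40572817 -0.53654669  1.31083888  0.20401823  1.47901094
  0.19775103]
(0.6, -0.2
[... 415 characters left out ...]
56275  1.43226807  0.22939499  1.50357657
 -0.27555327]
(0.58, 0.0, 0.45) -1.5707963267948966 None
(0.58, 0.0, 0.45) 3.141592653589793 [ 0.68908274  0.36893413 -1.05971234  1.42621553  0.32023901  1.53062058
  1.21709247]
(0.6, 0.27, 0.42) 0 [ 0.12096548  0.51824614 -0.98990076  1.295144    0.42710276  1.54565276
 -2.3849438 ]
(0.6, 0.27, 0.42) 1.5707963267948966 [ 0.16131109  0.55260956 -1.08367651  1.29280045  0.48234369  1.56811046
 -0.85422022]
(0.6, 0.27, 0.42) -1.5707963267948966 [ 0.19635045  0.59144472 -1.17733917  1.29082051  0.54113023  1.59475569
  2.24522354]
(0.6, 0.27, 0.42) 3.141592653589793 [ 0.23062846  0.64442205 -1.28999106  1.28894018  0.61668734  1.63328187
  0.62111596]
```

Run:
```python
from h import *
move_joints([.5,.45,0,1.45,0,1.25,-1.1])
movep((.6,-.33,.36),down(0)); print(sense()['joint_pos'])
shot('wrist','w1')
movep((.66,-.03,.42),down(0)); print(sense()['joint_pos'],sense()['time_s'])
shot('wrist','w2')
a=[cv2.imread(f'pics/w{i}.png') for i in(1,2)]
cv2.imwrite('pics/w12.png',cv2.resize(np.vstack(a),None,fx=.78,fy=.78))
```

```text
[ 0.45007935  0.42282631 -0.01315892  1.36459918  0.00571944  1.35107526
 -1.13370966]
[ 0.05337691  0.3654875  -0.09987735  1.32390281  0.03739499  1.45519885
 -1.6186579 ] 3.5417
```

View pics/w12.png

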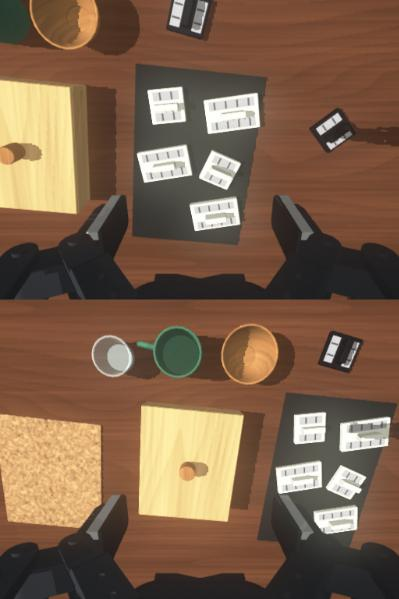

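The top half (w1, shown at 0.78 scale) has squares at (167,105) and (220,170), and longs at (232,113), (164,163) and (215,214). The black look-alikes at (190,15) and (332,130) are off the mat. The bottom half (w2) shows the knob at (188,472), the lid and the cork mat. Next I measure from depth in both views.

```bash
cat >> h.py <<'E'
def plates(z,zt=(.010,.022),zr=(.031,.048),region=None):
    """white components -> list of (L/S, rect of top face, rect of rib)"""
    p,d,K,T=z['p'],z['d'],z['K'],z['T'];W=world(K,T,d);hsv=cv2.cvtColor(p,cv2.COLOR_RGB2HSV)
    m=((W[...,2]>zt[0])&(W[...,2]<zr[1])&(d>0))
    if region: x0,x1,y0,y1=region; m&=(W[...,0]>x0)&(W[...,0]<x1)&(W[...,1]>y0)&(W[...,1]<y1)
    m=cv2.morphologyEx(m.astype(np.uint8),cv2.MORPH_OPEN,np.ones((3,3)))
    n,l,st,_=cv2.connectedComponentsWithStats(m);out=[]
    for i in range(1,n):
        if st[i,4]<400: continue
        Q=W[l==i];wh=np.median(p[l==i].min(1))
        t=Q[(Q[:,2]>zt[0])&(Q[:,2]<zt[1])];r=Q[(Q[:,2]>zr[0])]
        if len(r)<20 or len(t)<20: continue
        f=lambda a:cv2.minAreaRect((a[:,:2]*1000).astype(np.float32))
        out.append((wh,f(t),np.median(t[:,2]),f(r),np.median(r[:,2]),np.median(r[:,:2],0)))
    return out
E
python3 - <<'E'
from h import *
R=lambda r:tuple(np.round(np.r_[r[0],r[1],r[2]],1))
for w in('w1','w2'):
    z=np.load(f'pics/{w}.npz');W=world(z['K'],z['T'],z['d'])
    for o in plates(z,region=(.3,.7,-.47,-.19)): print(w,o[0],'top',R(o[1]),round(o[2],4),'rib',R(o[3]),round(o[4],4))
    P=W.reshape(-1,3)
    b=P[(P[:,2]>.054)&(P[:,2]<.068)&(abs(P[:,1])<.13)&(P[:,0]<.68)];print(w,'lid',len(b),R(cv2.minAreaRect((b[:,:2]*1000).astype(np.float32))) if len(b) else '',np.median(b[:,2]))
    k=P[(P[:,2]>.084)&(P[:,2]<.1)&(abs(P[:,1])<.1)&(abs(P[:,0]-.54)<.05)];print('knob',len(k),cv2.minEnclosingCircle((k[:,:2]*1000).astype(np.float32)) if len(k) else '',np.median(k[:,2]) if len(k) else '')
    h=cv2.cvtColor(z['p'],cv2.COLOR_RGB2HSV)
    m=(h[...,0]>5)&(h[...,0]<30)&(h[...,2]>130)&(h[...,1]>60)&(W[...,1]>.13)&(W[...,1]<.45)&(W[...,0]<.66)&(W[...,2]<.02)
    c=W[m];print('cork',len(c),R(cv2.minAreaRect((c[:,:2]*1000).astype(np.float32))) if len(c) else '',np.median(c[:,2]),np.median(c,0))
    m=(z['p'].max(-1)<75)&(W[...,1]<-.18)&(W[...,1]>-.47)&(W[...,2]>-.01)&(W[...,2]<.009)&(W[...,0]>.2)&(W[...,0]<.68)
    c=W[m];print('drymat z',np.median(c[:,2]), 'table z',np.median(W[(abs(W[...,1]+.16)<.01)&(W[...,2]<.02)][:,2]))
E
```

```text
w1 230.0 top (np.float64(613.6), np.float64(-270.5), np.float64(64.4), np.float64(64.0), np.float64(5.7)) 0.0157 rib (np.float64(613.7), np.float64(-270.6), np.float64(12.1), np.float64(43.7), np.float64(5.5)) 0.0372
w1 226.5 top (np.float64(599.5), np.float64(-391.9), np.float64(64.4), np.float64(100.0), np.float64(7.7)) 0.0157 rib (np.float64(599.5), np.float64(-391.8), np.float64(12.2), np.float64(44.0), np.float64(8.2)) 0.0373
w1 223.0 top (np.float64(498.1), np.float64(-261.6), np.float64(64.6), np.float64(100.2), np.float64(9.8)) 0.0158 rib (np.float64(498.4), np.float64(-261.9), np.float64(12.5), np.float64(43.9), np.float64(9.9)) 0.0372
w1 222.0 top (np.float64(484.4), np.float64(-371.4), np.float64(64.2), np.float64(64.8), np.float64(65.7)) 0.0158 rib (np.float64(484.7), np.float64(-371.3), np.float64(43.8), np.float64(12.5), np.float64(65.4)) 0.0371
w1 224.0 top (np.float64(383.4), np.float64(-364.7), np.float64(65.1), np.float64(100.0), np.float64(9.9)) 0.0158 rib (np.float64(383.4), np.float64(-364.6), np.float64(12.6), np.float64(43.7), np.float64(9.2)) 0.0372
w1 lid 149
[... 1176 characters left out ...]
op (np.float64(383.2), np.float64(-364.3), np.float64(65.7), np.float64(99.9), np.float64(9.7)) 0.0157 rib (np.float64(383.8), np.float64(-363.9), np.float64(12.9), np.float64(44.0), np.float64(11.5)) 0.0369
w2 lid 16670 (np.float64(541.7), np.float64(-8.6), np.float64(198.4), np.float64(239.8), np.float64(84.3)) 0.05957239134668382
knob 317 ((542.5178833007812, -8.638221740722656), 15.530251502990723) 0.08934263354197736
cork 22603 (np.float64(423.0), np.float64(289.9), np.float64(319.9), np.float64(472.5), np.float64(90.0)) 0.0033618579961438577 [0.52571199 0.29154115 0.00336186]
drymat z 0.0034409030259178186 table z -0.00036919202226970427
  return _methods._mean(a, axis=axis, dtype=dtype,
  ret = ret.dtype.type(ret / rcount)
  ret = um.true_divide(
```

Run:
```python
from h import *
z=dict(np.load('pics/side0.npz'));K=camera_params('side')['K'];T=pose('side')
W=world(K,T,z['d']);h=cv2.cvtColor(z['p'],cv2.COLOR_RGB2HSV)
def comp(m,uv):
    m=cv2.morphologyEx(m.astype(np.uint8),cv2.MORPH_CLOSE,np.ones((5,5)));m=cv2.morphologyEx(m,cv2.MORPH_OPEN,np.ones((3,3)))
    n,l=cv2.connectedComponents(m);return l==l[uv[1],uv[0]]
print(h[322,212],h[360,120])
m=comp((z['p'][...,0]>130)&(h[...,1]>80)&(W[...,2]<.02),(212,322))
c=W[m];print('side cork',cv2.minAreaRect((c[:,:2]*1000).astype(np.float32)),np.median(c[:,2]))
z=np.load('pics/scene0.npz');W=world(camera_params('scene')['K'],pose('scene'),z['d']);h=cv2.cvtColor(z['p'],cv2.COLOR_RGB2HSV)
print(h[135,300]);m=comp((z['p'][...,0]>150)&(h[...,1]>80)&(W[...,2]<.02)&(W[...,1]>.12),(300,135))
c=W[m];print('scene cork',cv2.minAreaRect((c[:,:2]*1000).astype(np.float32)),np.median(c[:,2]))
z=np.load('pics/w2.npz');W=world(z['K'],z['T'],z['d']);h=cv2.cvtColor(z['p'],cv2.COLOR_RGB2HSV)
m=comp((z['p'][...,0]>150)&(h[...,1]>60)&(W[...,2]<.02)&(W[...,1]>.12),(60,225))
c=W[m];print('w2 cork',cv2.minAreaRect((c[:,:2]*1000).astype(np.float32)),np.median(c[:,2]))
```

```text
[ 16 122 171] [ 11 138 105]
side cork ((436.9632263183594, 544.8983764648438), (333.59527587890625, 792.5357055664062), 15.7695951461792) 0.003516617490857965
[ 15 138 220]
scene cork ((651.166015625, -188.61627197265625), (332.07672119140625, 1379.454833984375), 16.762083053588867) 0.002039589695359556
w2 cork ((595.8876342773438, 254.41986083984375), (282.5386047363281, 576.2855834960938), 52.40355682373047) 0.00377573700352124
```

Run:
```python
from h import *
for n,c in(('side',[(194.5,267),(282,309.5),(236,381),(142,331)]),('scene',[(256,132.5),(292,108),(345,136),(311,164)])):
    P=onplane(camera_params(n)['K'],pose(n),c,.0037);print(n,P.mean(0).round(4),cv2.minAreaRect((P[:,:2]*1000).astype(np.float32)));print(P[:,:2].round(3).tolist())
z=np.load('pics/w2.npz');P=onplane(z['K'],z['T'],np.array([(101,423-300),(101,527-300),(0,416-300),(0,518-300)])/.78-[0,1],.0037);print(P.round(3).tolist())
```

```text
side [0.4992 0.314  0.0037] ((498.53680419921875, 315.78521728515625), (222.00965881347656, 266.64569091796875), 82.45368194580078)
[[0.614, 0.188], [0.352, 0.223], [0.385, 0.436], [0.645, 0.408]]
scene [0.5027 0.3146 0.0037] ((502.19757080078125, 313.7455139160156), (216.57901000976562, 266.7591552734375), 81.78740692138672)
[[0.355, 0.226], [0.393, 0.439], [0.65, 0.402], [0.614, 0.192]]
[[0.628, 0.18, 0.004], [0.365, 0.212, 0.004], [0.643, 0.394, 0.004], [0.391, 0.457, 0.004]]
```

Run:
```python
from h import *
movep((.5,.38,.36),down(np.pi/2)); print(sense()['joint_pos'])
p,d,K,T=shot('wrist','w3');W=world(K,T,d)
h=cv2.cvtColor(p,cv2.COLOR_RGB2HSV)
m=((d>0)&(h[...,2]>135)&(W[...,2]<.012)&(W[...,1]>.14)&(W[...,1]<.5)&(W[...,0]<.7)&(W[...,0]>.3)).astype(np.uint8)
m=cv2.morphologyEx(cv2.morphologyEx(m,cv2.MORPH_CLOSE,np.ones((5,5))),cv2.MORPH_OPEN,np.ones((7,7)))
n,l,st,_=cv2.connectedComponentsWithStats(m);i=1+st[1:,4].argmax();c=W[(l==i)&(d>0)]
print(cv2.minAreaRect((c[:,:2]*1000).astype(np.float32)))
g=p.copy();g[l!=i]//=2;cv2.imwrite('pics/w3m.png',g[...,::-1])
P=W.reshape(-1,3);k=P[(P[:,2]>.084)&(P[:,2]<.1)&(abs(P[:,1])<.1)&(abs(P[:,0]-.54)<.05)];print('knob',len(k),cv2.minEnclosingCircle((k[:,:2]*1000).astype(np.float32)) if len(k) else '')
```

```text
[-0.31305366  0.37725926 -0.5564717   1.48641573  0.2025546   1.33537442
 -0.88864379]
((505.69818115234375, 308.09033203125), (305.40521240234375, 320.48333740234375), 79.48981475830078)
knob 0
```

View pics/w3m.png

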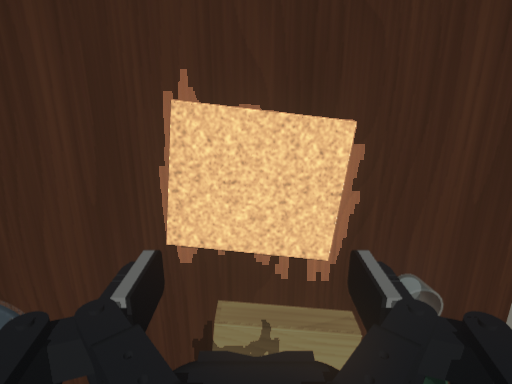

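The cork corners in this view are (172,99), (356,122), (330,260) and (167,244). Next: grasp the knob and move the lid.

Run:
```python
from h import *
z=np.load('pics/w3.npz');P=onplane(z['K'],z['T'],[(172,99.5),(355.5,122),(330,260),(167,244)],.0037)
rc=cv2.minAreaRect((P[:,:2]*1000).astype(np.float32));c=P.mean(0);print(c,rc,P[:,:2].round(3).tolist())
v=(P[1]-P[0])+(P[2]-P[3]);cy=np.arctan2(v[1],v[0]);cy=(cy+np.pi/2)%np.pi-np.pi/2;print('cork yaw',np.degrees(cy))
c=(c[:2]+[.502,.3155])/2;print(c)
ly=np.radians(-5.7);kx,ky=.5422,-.0092
R=down(np.pi/2+ly)
command_gripper(.06,60)
movep((kx,ky,.2),R);print(sense()['joint_pos'])
move_l((kx,ky,.0895),feed=.1,until_force=10)
command_gripper(.0,60);s=sense();print('gap',s['finger_gap'],s['gripper_force'],s['position'])
f0=s['wrist_force']
move_l((kx,ky,.19),feed=.08);s=sense();print('lift',s['wrist_force']-f0,s['finger_gap'],s['time_s'])
R2=down(np.pi/2+cy)
movep((c[0],c[1],.19),R2);print(sense()['finger_gap'],sense()['joint_pos'])
# lid origin at closed .046, at cork ~.004 -> 42mm lower
print(move_l((c[0],c[1],.0495+.008),feed=.1,until_force=15))
print(move_l((c[0],c[1],.0895-.046),feed=.02,until_force=6));s=sense();print(s['position'],s['wrist_force'])
command_gripper(.07);move_l((c[0],c[1],.2),feed=.15)
movep((.66,-.03,.42),down(0)); print(sense()['joint_pos'],sense()['time_s'])
p,d,K,T=shot('wrist','w4')
movep((.66,-.17,.40),down(0));shot('wrist','w5')
shot('side','s4')
cv2.imwrite('pics/w4s.png',cv2.resize(np.vstack([cv2.imread(f'pics/{n}.png') for n in('w4','s4')]),None,fx=.78,fy=.78))
```

```text
[0.50239366 0.31192979 0.0037    ] ((503.6642150878906, 311.5767822265625), (229.55221557617188, 271.1486511230469), 83.28569030761719) [[0.382, 0.441], [0.646, 0.41], [0.625, 0.183], [0.356, 0.213]]
cork yaw -6.62808511877983
[0.50219683 0.3137149 ]
[ 0.30787506  0.35090998 -0.46194397  1.89038329  0.18983527  0.94147619
 -0.33882658]
gap 0.029968013609850668 59.14507985115051 [ 0.54277942 -0.00921874  0.09033586]
lift [-0.35839149  1.96648128 -8.28891205] 0.03042861316337515 10.25
0.03030700570841437 [-0.2238088   0.45530059 -0.53510642  1.78420664  0.27554235  0.97786989
 -0.98838409]
False
True
[0.50223833 0.31367324 0.04837281] [-1.13271196 -0.88664647  4.2116675 ]
[ 0.15716613  0.37650883 -0.26169149  1.31729922  0.0946413   1.46174687
 -1.66511109] 16.7083
```

View pics/w4s.png

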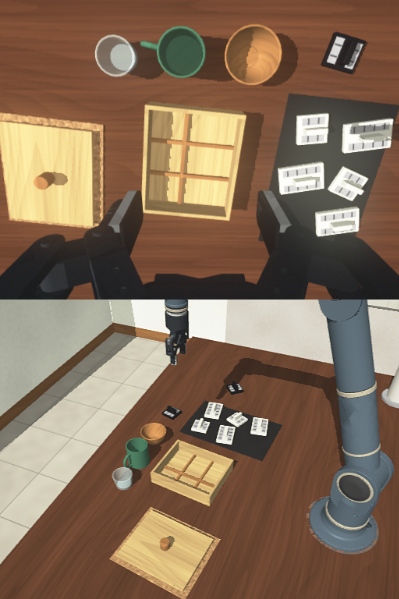

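The lid lies centred and flat on the cork mat. The box is open and empty, with square pockets on the left (+y) and long pockets on the right. Next I measure the box rim and pockets from both views and re-measure the plates.

Run:
```python
from h import *
R=lambda r:tuple(float(x) for x in np.round(np.r_[r[0],r[1],r[2]],1))
ar=lambda a:R(cv2.minAreaRect((a[:,:2]*1000).astype(np.float32)))
for w in('w4','w5'):
    z=np.load(f'pics/{w}.npz');W=world(z['K'],z['T'],z['d']);P=W.reshape(-1,3)
    near=(abs(P[:,0]-.542)<.15)&(abs(P[:,1]+.009)<.125)
    b=P[near&(P[:,2]>.049)&(P[:,2]<.056)];print(w,'rim',len(b),ar(b),np.median(b[:,2]))
    o=np.array([.542,-.009]);a=np.radians(-5.7);Rm=np.array([[np.cos(a),-np.sin(a)],[np.sin(a),np.cos(a)]])
    q=(P[:,:2]-o)@Rm
    ins=(abs(q[:,0])<.108)&(abs(q[:,1])<.088)
    dv=ins&(P[:,2]>.0118)&(P[:,2]<.0165);fl=ins&(P[:,2]<.008)&(P[:,2]>.002);print('z div,floor',np.median(P[dv,2]),np.median(P[fl,2]))
    # divider along x (between long & square): samples near y=.018 ; cross dividers near x=+-.0385
    for lo,hi in((-.1,-.05),(-.03,.03),(.05,.1)):
        s=dv&(q[:,0]>lo)&(q[:,0]<hi)&(abs(q[:,1]-.018)<.012);print(' ydiv',len(q[s]),(np.percentile(q[s,1],[3,97])*1000).round(1) if s.any() else '')
    for x0 in(-.0385,.0385):
      for lo,hi in((-.08,-.01),(.03,.08)):
        s=dv&(abs(q[:,0]-x0)<.012)&(q[:,1]>lo)&(q[:,1]<hi);print(' xdiv',x0,lo,len(q[s]),(np.percentile(q[s,0],[3,97])*1000).round(1) if s.any() else '')
    for o in plates(z,region=(.3,.7,-.47,-.17)): print('plate top',R(o[1]),round(o[2],4),'rib',R(o[3]),round(o[4],4))
    c=P[(P[:,2]>.012)&(P[:,2]<.026)&(P[:,1]>.15)&(P[:,1]<.48)&(P[:,0]>.3)&(P[:,0]<.68)];print('lid',ar(c) if len(c) else '',np.percentile(c[:,2],[5,50,95]) if len(c) else '')
```

```text
w4 rim 2549 (541.2, -8.5, 198.4, 240.7, 84.3) 0.05156066563803813
z div,floor 0.013649089903282785 0.00562244193625816
 ydiv 108 [14.6 22.1]
 ydiv 146 [14.6 22.1]
 ydiv 135 [14.7 22.2]
 xdiv -0.0385 -0.08 173 [-42.7 -34.4]
 xdiv -0.0385 0.03 128 [-42.8 -34.7]
 xdiv 0.0385 -0.08 187 [34.4 42.3]
 xdiv 0.0385 0.03 140 [34.3 42.3]
plate top (614.1, -270.0, 64.1, 64.4, 5.5) 0.0158 rib (614.3, -270.2, 12.4, 44.7, 5.4) 0.037
plate top (599.8, -391.5, 64.4, 101.8, 8.1) 0.0156 rib (600.3, -391.6, 11.7, 46.3, 8.2) 0.037
plate top (498.4, -261.0, 65.8, 100.1, 10.2) 0.0157 rib (498.9, -261.2, 12.4, 44.2, 10.7) 0.0372
plate top (485.2, -370.7, 65.1, 64.1, 65.4) 0.0157 rib (485.0, -370.9, 45.0, 12.1, 65.7) 0.0371
plate top (383.7, -364.1, 65.5, 100.7, 9.2) 0.0158 rib (384.5, -363.8, 13.7, 44.3, 8.5) 0.0369
lid (500.6, 314.8, 200.6, 240.4, 83.5) [0.01615286 0.01775188 0.01929588]
w5 rim 2582 (541.5, -8.4, 198.7, 240.2, 84.3) 0.051586827540234054
z div,floor 0.013676370427977425 0.005707332912827046
 ydiv 102 [14.8 22.2]
 ydiv 166 [14.8 22. ]
 ydiv 155 [14.  21.8]
 xdiv -0.0385 -0.08 191 [-42.7 -34.5]
 xdiv -0.0385 0.03 133 [-43.1 -34.7]
 xdiv 0.0385 -0.08 201 [34.1 42.2]
 xdiv 0.0385 0.03 145 [34.3 42. ]
plate top (613.9, -269.9, 64.0, 63.4, 5.5) 0.0158 rib (614.2, -269.8, 12.3, 43.1, 6.0) 0.0373
plate top (599.7, -391.5, 64.2, 100.2, 7.7) 0.0157 rib (599.7, -390.9, 12.7, 42.8, 8.3) 0.0371
plate top (498.7, -261.7, 64.5, 100.1, 9.6) 0.0158 rib (499.0, -261.6, 12.8, 43.5, 8.3) 0.0372
plate top (485.0, -371.3, 65.2, 64.0, 65.0) 0.0157 rib (485.1, -370.6, 44.0, 12.1, 65.5) 0.0373
lid (492.8, 247.4, 69.1, 240.4, 82.4) [0.01542802 0.01770876 0.01923933]
```

```bash
cat >> h.py <<'E'
BX,BY,BYAW=.5420,-.0086,np.radians(-5.7)
def pocket(kind,row):
    l=np.array([.077*row,-.0385 if kind=='L' else .0565]);c,s=np.cos(BYAW),np.sin(BYAW)
    return np.array([BX,BY])+np.array([[c,-s],[s,c]])@l
def look(tag,pos=(.5,-.2,.38)):
    movep(pos,down(np.pi/2));p,d,K,T=shot('wrist',tag);out=[]
    for o in plates(dict(p=p,d=d,K=K,T=T),region=(.25,.75,-.5,-.15)):
        (cx,cy),(a,b),an=o[1];(rx,ry),(ra,rb),ran=o[3]
        th=ran if ra<rb else ran-90; th=(th+90)%180-90
        out.append(dict(kind='L' if max(a,b)>82 else 'S',white=o[0],c=np.array([cx,cy])/1e3,rib=np.array([rx,ry])/1e3,th=th,size=(a,b),ztop=o[2],zrib=o[4]))
    return out
def held(tag):
    p,d,K,T=shot('wrist',tag);s=sense();W=world(K,T,d)
    Q=(W-s['position'])@s['tcp_rot'];m=(d>0)&(Q[...,2]>.020)&(Q[...,2]<.048)&(abs(Q[...,1])<.045)&(abs(Q[...,0])<.065)
    m&=p.min(-1)>120;q=Q[m]
    if len(q)<50: print('held: few',len(q));return
    A=np.c_[q[:,:2],np.ones(len(q))];c=np.linalg.lstsq(A,q[:,2],rcond=None)[0]
    print('held n',len(q),'tilt',c[:2].round(3),'z',np.median(q[:,2]).round(4),'x',(np.percentile(q[:,0],[1,99])*1e3).round(1),'y',(np.percentile(q[:,1],[1,99])*1e3).round(1),'gap',s['finger_gap'])
def pick(pl,z=.0445):
    th=np.radians(pl['th']);R=down(np.pi/2+th);x,y=(pl['c']+pl['rib'])/2
    command_gripper(.04,60);movep((x,y,.13),R)
    print('pick contact',move_l((x,y,z),feed=.1,until_force=12),sense()['position'])
    command_gripper(0,60);s=sense();print('gap',s['finger_gap'],'pos',s['position'].round(4),'cmd',x,y)
    move_l((x,y,.135),feed=.12);s=sense();print('lifted gap',s['finger_gap'],'f',s['wrist_force'].round(1))
def over(kind,row): 
    x,y=pocket(kind,row);movep((x,y,.135),down(np.pi/2+BYAW))
def insert(kind,row,dx=0,dy=0,z=.0465):
    x,y=pocket(kind,row)+[dx,dy];move_l((x,y,.12),feed=.1)
    c1=move_l((x,y,z+.004),feed=.07,until_force=10);h1=sense()['position'][2]
    if c1: print('EARLY contact at',h1);return False
    c2=move_l((x,y,z-.003),feed=.015,until_force=5);s=sense();print('seat',c2,s['position'].round(4),s['wrist_force'].round(1),s['finger_gap']);return s['position'][2]<z+.002
def release(kind,row):
    command_gripper(.026);x,y=sense()['position'][:2];move_l((x,y,.14),feed=.15)
E
python3 - <<'E'
from h import *
L=look('w6')
for o in L: print({k:(v.round(4) if hasattr(v,'round') else v) for k,v in o.items()})
t=[o for o in L if o['kind']=='L' and o['c'][0]>.57][0]
pick(t);held('h0');over('L',1);held('h1');print(sense()['position'],pocket('L',1),sense()['time_s'],sense()['joint_pos'])
cv2.imwrite('pics/h1c.png',cv2.imread('pics/h1.png'))
E
```

```text
{'kind': 'L', 'white': np.float64(227.0), 'c': array([ 0.4985, -0.262 ]), 'rib': array([ 0.4986, -0.262 ]), 'th': 9.6334228515625, 'size': (63.97919464111328, 99.97380828857422), 'ztop': np.float64(0.0156), 'zrib': np.float64(0.037)}
{'kind': 'S', 'white': np.float64(222.0), 'c': array([ 0.6134, -0.2705]), 'rib': array([ 0.6134, -0.2704]), 'th': 4.347911834716797, 'size': (62.840904235839844, 64.39334106445312), 'ztop': np.float64(0.0155), 'zrib': np.float64(0.0371)}
{'kind': 'L', 'white': np.float64(229.0), 'c': array([ 0.3836, -0.3648]), 'rib': array([ 0.3839, -0.3639]), 'th': 10.622235298156738, 'size': (64.1481704711914, 100.6469955444336), 'ztop': np.float64(0.0157), 'zrib': np.float64(0.0371)}
{'kind': 'S', 'white': np.float64(231.0), 'c': array([ 0.4849, -0.3719]), 'rib': array([ 0.4847, -0.3713]), 'th': -23.97795867919922, 'size': (64.69617462158203, 64.08317565917969), 'ztop': np.float64(0.0156), 'zrib': np.float64(0.0371)}
{'kind': 'L', 'white': np.float64(220.0), 'c': array([ 0.5997, -0.3921]), 'rib': array([ 0.5996, -0.3921]), 'th': 7.789605617523193, 'size': (64.04370880126953, 101.12088775634766), 'ztop': np.float64(0.0156), 'zrib': np.float64(0.0372)}
pick contact False [ 0.60027943 -0.39235687  0.04526073]
gap 0.010232301829098813 pos [ 0.6002 -0.3924  0.0456] cmd 0.5996373291015625 -0.3921058197021484
lifted gap 0.010548019786436574 f [-0.  -0.4 -1.4]
held n 12622 tilt [0.014 0.003] z 0.0298 x [-44.3  50.1] y [-31.4  30.9] gap 0.010231973217035001
held n 12736 tilt [0.014 0.002] z 0.03 x [-45.2  50.3] y [-31.4  30.9] gap 0.010601657826478207
[ 0.61501707 -0.05687996  0.13480759] [ 0.61479547 -0.05455726] 24.3167 [ 0.28552088  0.52839369 -0.35783266  1.77552696  0.23271206  0.87920056
 -0.27935415]
```

View pics/h1c.png

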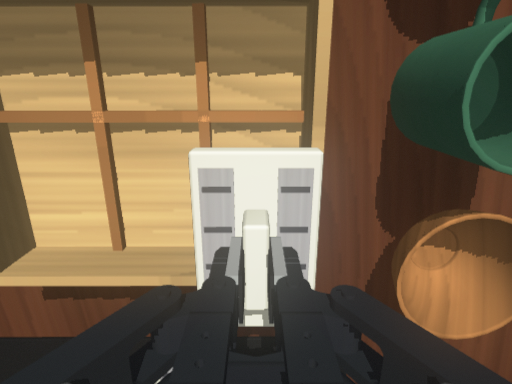

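The long plate is held level and centred above the far long pocket; its far edge is at row 150 and it spans columns 191–320. I'll insert it.

Run:
```python
from h import *
x,y=pocket('L',1);move_l((x,y,.12),feed=.1);print(sense()['position']);sleep(.3);print(sense()['position'],x,y)
ok=insert('L',1);print(ok)
if ok:
    release('L',1);print(sense()['time_s'])
    L=look('w7')
    for o in L: print(o['kind'],o['c'].round(4),round(o['th'],1))
    movep((.66,-.1,.36),down(0));shot('wrist','w8')
else: shot('wrist','w8')
```

```text
[ 0.61413094 -0.05553121  0.1189211 ]
[ 0.61504416 -0.05456571  0.12037187] 0.6147954685218844 -0.05455726017376741
seat True [ 0.6153 -0.0546  0.0475] [ 0.6 -0.2  4.4] 0.010533861483899743
True
27.725
L [ 0.4984 -0.262 ] 9.6
S [ 0.6141 -0.2703] 6.6
L [ 0.3481 -0.3438] 10.2
S [ 0.4849 -0.3717] -24.7
```

View pics/w8.png

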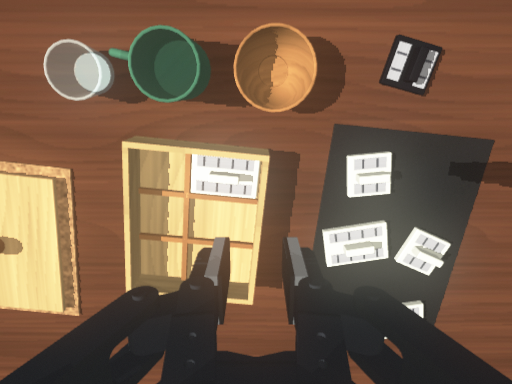

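The first long plate is seated in the far long pocket at (225,175). One long plate has been knocked and is now at about (0.348, -0.344). I'll carry on with a fresh look before each pick and check each held plate before inserting it.

```bash
cat > run.py <<'E'
from h import *
import io,contextlib
def cycle(kind,row,choose,i):
    L=[o for o in look(f'c{i}') if o['kind']==kind and o['white']>150]
    t=min(L,key=lambda o:np.hypot(*(o['c']-choose)));print('---',kind,row,t['c'].round(4),round(t['th'],1))
    pick(t);over(kind,row);sleep(.3)
    b=io.StringIO()
    with contextlib.redirect_stdout(b): held(f'hh{i}')
    print(b.getvalue().strip());
    import re
    g=b.getvalue()
    if 'few' in g: return False
    nums=list(map(float,re.findall(r'[-+]?\d+\.?\d*(?:e-?\d+)?',g.replace('held n',''))))
    n,ta,tb,z,x0,x1,y0,y1,gap=nums
    half=50 if kind=='L' else 32
    if abs(ta-.014)>.03 or abs(tb)>.03 or abs(z-.03)>.003 or abs(x1-half)>4 or abs((y0+y1)/2)>2 or gap<.008: print('HELD BAD');return False
    # plate offset along tool x (= -rib dir): compensate
    off=x1-half if abs(x1-half)<4 else 0
    yaw=np.pi/2+BYAW;dx,dy=-off*1e-3*np.array([np.cos(yaw),np.sin(yaw)])
    if not insert(kind,row,dx,dy): return False
    release(kind,row);print('t',sense()['time_s']);return True
E
python3 - <<'E'
from run import *
cycle('L',0,np.array([.498,-.262]),1) and cycle('L',-1,np.array([.348,-.344]),2)
E
```

```text
--- L 0 [ 0.4985 -0.262 ] 9.8
pick contact False [ 0.49909037 -0.26214228  0.0450842 ]
gap 0.01077185321019677 pos [ 0.499  -0.2622  0.0453] cmd 0.4985279846191406 -0.2620051727294922
lifted gap 0.010571902510071821 f [-0.2 -0.1 -1.3]
held n 12339 tilt [0.014 0.002] z 0.0299 x [-43.8  49.9] y [-31.3  31. ] gap 0.010307404628814085
seat True [ 0.5386 -0.0469  0.0473] [-1.1 -0.6  4.2] 0.01046826519772278
t 39.8417
--- L -1 [ 0.3481 -0.3438] 9.6
pick contact False [ 0.34865794 -0.34373232  0.04498027]
gap 0.010637217087814047 pos [ 0.3485 -0.3438  0.0453] cmd 0.348218017578125 -0.34349572753906255
lifted gap 0.010499058597138752 f [ 0.4 -0.5 -0.8]
held n 12714 tilt [0.012 0.002] z 0.0298 x [-45.3  50. ] y [-31.3  31. ] gap 0.010676149660130686
seat True [ 0.462  -0.0393  0.0473] [-0.4 -1.   4.6] 0.010449614386807332
t 49.25
```

Run:
```python
from run import *
if cycle('S',1,np.array([.614,-.27]),3) and cycle('S',0,np.array([.485,-.371]),4):
    movep((.66,-.03,.38),down(0));shot('wrist','w9');print(sense()['time_s'])
```

```text
--- S 1 [ 0.6136 -0.2708] 5.5
pick contact False [ 0.61431079 -0.27075997  0.04512175]
gap 0.010504475553578958 pos [ 0.6143 -0.2708  0.0455] cmd 0.6137123107910156 -0.2707127685546875
lifted gap 0.010595267300049678 f [-0.3 -0.1 -1.5]
held n 8025 tilt [0.043 0.002] z 0.0301 x [-20.1  31.8] y [-31.5  31.1] gap 0.010574725757863224
seat True [0.6247 0.0402 0.0475] [-1.3 -0.3  4. ] 0.010646453190124444
t 58.4833
--- S 0 [ 0.485  -0.3716] -23.7
pick contact False [ 0.48539457 -0.3717769   0.04512429]
gap 0.010414685969279585 pos [ 0.4854 -0.3719  0.0454] cmd 0.48484321594238283 -0.37155715942382816
lifted gap 0.010829702917165932 f [ 0.8 -0.8 -0.5]
held n 8011 tilt [0.044 0.002] z 0.03 x [-20.2  32. ] y [-31.4  31.2] gap 0.010281235460544113
seat True [0.548  0.0476 0.0474] [-0.  -0.6  4.2] 0.01044072858001563
t 68.3917
69.5167
```

View pics/w9.png

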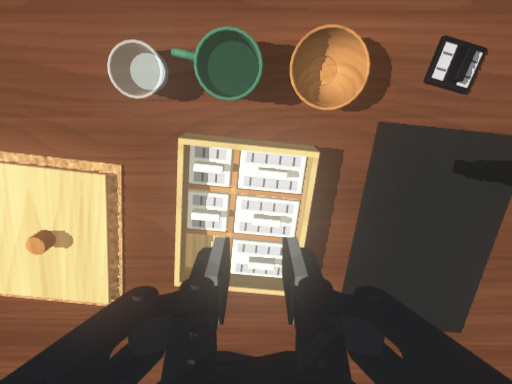

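All five plates lie in pockets of their own shape and the drying mat is empty. Next I check that they lie flat and measure the lid.

Run:
```python
from h import *
z=np.load('pics/w9.npz');W=world(z['K'],z['T'],z['d']);P=W.reshape(-1,3)
for k,r in(('L',1),('L',0),('L',-1),('S',1),('S',0)):
    c=pocket(k,r);q=P[:,:2]-c;h=.045 if k=='L' else .028
    m=(abs(q[:,0])<.028)&(abs(q[:,1])<h)&(abs(q[:,0])>.014)&(P[:,2]>.01)&(P[:,2]<.03)
    A=np.c_[q[m],np.ones(m.sum())];f=np.linalg.lstsq(A,P[m,2],rcond=None)[0];print(k,r,m.sum(),f.round(4))
movep((.5,.40,.36),down(np.pi/2));p,d,K,T=shot('wrist','w10');P=world(K,T,d).reshape(-1,3)
ar=lambda a:cv2.minAreaRect((a[:,:2]*1000).astype(np.float32))
n=(abs(P[:,0]-.5)<.16)&(abs(P[:,1]-.314)<.135)
c=P[n&(P[:,2]>.0125)&(P[:,2]<.024)];print('lid',len(c),ar(c),np.median(c[:,2]))
k=P[n&(P[:,2]>.042)&(P[:,2]<.06)];print('knob',len(k),cv2.minEnclosingCircle((k[:,:2]*1000).astype(np.float32)),np.median(k[:,2]))
```

```text
L 1 981 [-0.0001 -0.0009  0.0179]
L 0 900 [-0.0044  0.0048  0.018 ]
L -1 635 [-0.0045  0.0016  0.0181]
S 1 639 [0.0033 0.001  0.018 ]
S 0 543 [-0.0037  0.0051  0.018 ]
lid 17799 ((501.57708740234375, 313.95538330078125), (198.20297241210938, 239.1317901611328), 83.40481567382812) 0.017363871830820554
knob 358 ((501.97528076171875, 314.4449768066406), 15.690938949584961) 0.04720528036251875
```

Run:
```python
from h import *
kx,ky=.5018,.3141;ly=np.radians(-6.6)
command_gripper(.06,80);movep((kx,ky,.14),down(np.pi/2+ly))
print(move_l((kx,ky,.0478),feed=.1,until_force=10))
command_gripper(0,80);sleep(.2);s=sense();zg=s['position'][2];print('gap',s['finger_gap'],s['position'])
move_l((kx,ky,.17),feed=.08);s=sense();print('lift',s['finger_gap'],s['wrist_force'])
x,y=.5421,-.0088;R=down(np.pi/2+BYAW)
movep((x,y,.17),R);sleep(.3);s=sense();print(s['position'],s['finger_gap'],s['wrist_force'],s['time_s'])
shot('wrist','w11')
ze=zg+.0422
print(move_l((x,y,ze+.010),feed=.08,until_force=10),sense()['position'])
sleep(.2)
print(move_l((x,y,ze-.003),feed=.015,until_force=6));s=sense();print('seat',s['position'],'exp',ze,s['wrist_force'],s['time_s'])
```

```text
False
gap 0.029938029647363286 [0.50221982 0.31428583 0.04882303]
lift 0.02959834924481226 [ 0.79298525  0.4865232  -2.32030972]
[ 0.54217137 -0.0077944   0.17005608] 0.029550469846754142 [ 0.21007567 -0.04916531 -2.38474742] 77.4667
False [ 0.54258839 -0.00866684  0.10148571]
True
seat [ 0.54199811 -0.00882655  0.09081752] exp 0.09102303180596304 [-1.55867658  0.47437561  5.43139312] 79.3917
```

Run:
```python
from h import *
command_gripper(.07);x,y=sense()['position'][:2];move_l((x,y,.2),feed=.12)
movep((.66,-.03,.42),down(0));shot('wrist','w12');z=np.load('pics/w12.npz')
W=world(z['K'],z['T'],z['d']);P=W.reshape(-1,3);n=(abs(P[:,0]-.542)<.15)&(abs(P[:,1]+.009)<.125)
b=P[n&(P[:,2]>.054)&(P[:,2]<.068)];print(cv2.minAreaRect((b[:,:2]*1000).astype(np.float32)))
A=np.c_[b[:,:2]-[.542,-.009],np.ones(len(b))];print(np.linalg.lstsq(A,b[:,2],rcond=None)[0],sense()['time_s'])
shot('side','s12');cv2.imwrite('pics/end.png',cv2.resize(np.vstack([cv2.imread(f'pics/{n}.png') for n in('w12','s12')]),None,fx=.78,fy=.78))
```

```text
((540.6422729492188, -8.602676391601562), (198.19931030273438, 239.82115173339844), 84.3285903930664)
[-0.00125188  0.00053687  0.05960428] 82.1167
```

View pics/end.png

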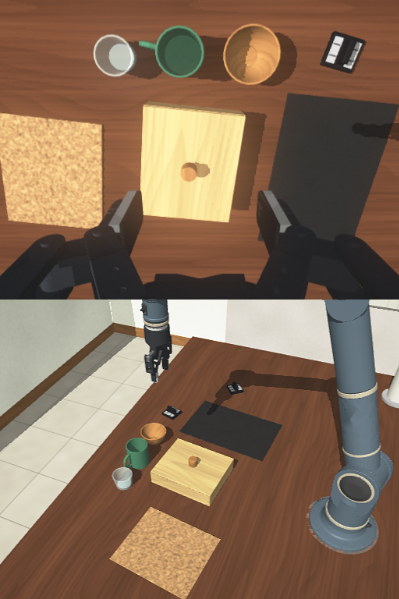

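The lid is level at its original closed height of 59.6 mm. Both mats are empty, and the salt cellar, bowl, mug and black look-alikes are where they were.

```bash
python3 -c "
from rig import *
print(finish_job())"
```

```text
the job is handed in; nothing more can be done
None
```

The job is handed in at about 82 s on the robot clock: all five plates (three long, two square) lie flat in pockets of their own shape, the lid is fully closed on the box, and nothing else was moved.

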